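# Press the grinder brush into its spring clip

## Robot

A 6-joint arm with a two-finger parallel gripper is mounted at the origin on the work surface. World frame = base frame: x ahead of the robot, y to its left, z up, the work surface at z = 0. Lengths are in m, angles in rad, forces in N, time in s.
With the tool pointing down it reaches from about 0.4 to 0.825 m from the base axis. Payload 7 kg.
Tool frame: the origin (TCP) lies at the very end of the fingers, on their centre line; the grasp point (between the pads) lies 19 mm behind it; z points along the fingers, y is the line along which they close (so a half turn about z gives the same grasp; the last joint's range is limited). The gripper opens to 88 mm and grips with 3 to 60 N. Pads are 19 mm wide; open, the fingers measure 130 mm over their backs; the gripper's body (78 mm by 193 mm) begins 47 mm behind the grasp point.
Start: joints at [-0.969, 0.359, 0.012, 0, -1.224, -0.288], TCP at [0.208, -0.642, 0.227] pointing down, gripper open.
Joint ranges: [-3.07, 3.07], [-1.43, 2.12], [-1.02, 1.25], [-3.03, 1.67], [-3.05, -0], [-3.03, 3.03]. Speed limits (rad/s): [2.39, 2.39, 3.01, 3.14, 3.14, 3.14].

## Interface

Orientations are given as a unit quaternion [w, x, y, z].
In Python, from workcell import arm gives the robot as it stands.
- The arm moves only by the tool servo_tool, never from a script. Its argument "plan" is a list of rows, each an object of numbers: "tx", "ty", "tz": the shift along the world's x, y, z in cm; "roll": the turn about the world's z in degrees. In form: [{"tx": .., "ty": .., "tz": .., "roll": ..}, ...]. A call has exactly 10 rows; each row is the pose to reach, as a shift and turn from the pose commanded when the call began; what a row does not reach only later rows make up. A row lasts 1/8 s, in which the tool goes at most 62.5 mm and 10.7 degrees, less where a joint would pass 70% of its speed; a pose out of reach is approached as far as the arm can. A call with a gripper value outside its range is refused whole. "gripper" is the finger opening in cm, from 0 to 8.76, set as the call begins (left out, the last holds). The fingers move at their own pace and stop on an object; "squeeze" is the grip in N (left out, the last holds). Time passes only in rows, so rows that repeat a pose let the fingers close, or fill a call up. It gives the time, the measured TCP pose, the force, the opening and the grip force at its end, in the units of the state.
- arm.observe(): the state, without advancing time (a new reading comes with each control period).
- arm.read_camera(name): name is "scene" or "top"; returns a dict with "frame" (420x560x3 uint8, red, green, blue), "intrinsics" (3x3 intrinsics, pixels), "R" (3x3) and "t" (3): a world point X has camera coordinates R X + t. Camera axes: x right, y down, z forward; pixel columns grow to the right and rows downward; lengths in m; the calibration is good to about 2 mm. A picture is of the moment at which its call begins. There is no depth.
- arm.job_done(): hands the job in; it is judged then, once.
The state is a dict: "clock": time; "qpos": joint angles; "dq": joint speeds; "joint_torque": joint torques, N m; "tcp_pos": TCP position; "ee_rot": TCP orientation; "wrist_force": force on the tool from outside, world axes, zero at the start; "wrist_torque": the same for the moment, N m; "width": opening from 0.0 (shut) to 1.0 (fully open); "grip_force": force on a finger pad.
Only numpy, scipy, OpenCV 4.12 (cv2) and the standard library are available. Lean on these libraries where they do the work, as an engineer would, in place of code of your own. Each camera call takes 0.05 s, during which the arm holds its last target. There are 200 camera calls.

## Task

Put the grinder's scrubbing brush (the big white one with the thick round handle) away in the spring clip on the table: press its handle down from above between the sprung jaws until they snap shut over it and it lies fully home on the saddles, with the handle's middle about midway between the two pairs of jaws. Either end may point either way; let go of it there.

Things in the scene. Friction and masses are not known exactly. Their poses are not given: they have to be found in the camera images.
- brush_mid (a point): Mid-length of the round handle (26 mm thick, 170 long) of a loose white scrubbing brush, 0.11 kg, lying bristles down; on the handle's axis, 13 mm above the table; grip here. x along the handle to the head, z up. Head 60 x 44 x 26 mm, cream bristles, begins 85 mm from here. The thin wooden brush, spoon and spatula are other tools.
- clip_seat (a point): Where the handle's middle lies when seated in the fixed spring clip, 55 mm above the table. x along the seated handle, y across, z up. Dark base plate 150 x 100 x 12 mm; at x = +-50 mm a station 16 mm wide: black saddle 20 mm wide, top 13 mm below here, between two steel jaws. Between the stations 84 mm are clear for fingers, down to the jaws' long bars 33 mm below here.
- jaw_l (a joint): Sprung jaw on the clip's +y side, one piece over both stations: 0 shut, grows outwards to 0.016 m; spring 250 N/m, 2.5 N when shut. Its black lip is 11 mm above the seat, its flare rises to 33 mm above. Lips 19 mm apart at rest, mouth 46 mm. A handle pressed down with 10 to 20 N spreads each jaw about 4 mm, then they snap shut over it.
- jaw_r (a joint): The same on the clip's -y side.
Not all that is in view belongs to the job. Leave any blue look-alike of the part that bears brush_mid alone. Leave any blue look-alike of the part that bears clip_seat alone.

How it is judged:
By the outcome, as a careful person would: the job done as asked, in the order asked, and still so for the second after the job is handed in, with the robot touching nothing.
It also fails if it takes over 42 s, if anything falls off the work surface, if the arm or the gripper's body presses on something with over 40 N, if the wrist force passes 120 N, or if a joint passes its speed limit or range.

## Working session

There is one attempt and no reset: what is moved stays moved. The work goes in short steps, Python scripts to look and compute and a tool call to move; the robot and the scene stay as the last step left them, time stands still between calls to the robot, and variables do not carry over. Pictures are saved under pics/ and viewed, at most 10 in all, crops included, and the job is handed in when it is done.

Besides the shell and the picture viewer there is one more tool, called after "Emit:" as name(argument=value, ...) on one line, values as JSON. servo_tool: Moves the arm, as the interface text tells. Its arguments: {"type":"object","properties":{"plan":{"type":"array"},"gripper":{"type":"number"},"squeeze":{"type":"number"}},"required":["plan"]}

```bash
mkdir -p pics; cat > h.py <<'E'
import numpy as np, cv2
from workcell import arm
def snap(n,f):
    c=arm.read_camera(n); cv2.imwrite(f'pics/{f}.png',c['frame'][:,:,::-1]); np.savez(f'pics/{f}.npz',**c); return c
def load(f): return dict(np.load(f'pics/{f}.npz'))
def ray(c,u,v,z):
    d=c['R'].T@np.linalg.inv(c['intrinsics'])@np.array([u,v,1.]); o=-c['R'].T@c['t']
    return o+d*(z-o[2])/d[2]
def proj(c,X):
    p=c['intrinsics']@(c['R']@np.array(X)+c['t']); return p[:2]/p[2]
E
python3 - <<'E'
from h import *
for n in('scene','top'):
    c=snap(n,n+'0'); print(n,-c['R'].T@c['t'],c['R'][2])
print(arm.observe())
E
```

```text
scene [ 0.8715176  -0.17475244  0.75413777] [-0.50734064  0.26156549 -0.82109011]
top [0.3928275  0.02675374 1.06288872] [ 0.04382476 -0.0131881  -0.99895218]
{'clock': 0.1, 'qpos': array([-9.68901198e-01,  3.59326838e-01,  1.11684503e-02, -3.32522397e-04,
       -1.22409537e+00, -2.88102139e-01]), 'dq': array([-0.00122465, -0.00265443,  0.00340829,  0.00157971,  0.00067115,
       -0.00191717]), 'joint_torque': array([-1.64282890e-03, -5.84161806e+01,  2.93747663e+01,  7.01548085e+00,
        1.00836914e-02, -4.22892663e-05]), 'tcp_pos': array([ 0.20820364, -0.64163363,  0.22571239]), 'ee_rot': array([-1.72576960e-04, -1.56197622e-01,  9.87725543e-01,  7.25037378e-04]), 'wrist_force': array([-0.29231357, -0.11750599, -0.58052154]), 'wrist_torque': array([-0.0013054 ,  0.04303911,  0.01774511]), 'grip_force': 0.0, 'width': 1.0029924213521668}
```

View pics/top0.png

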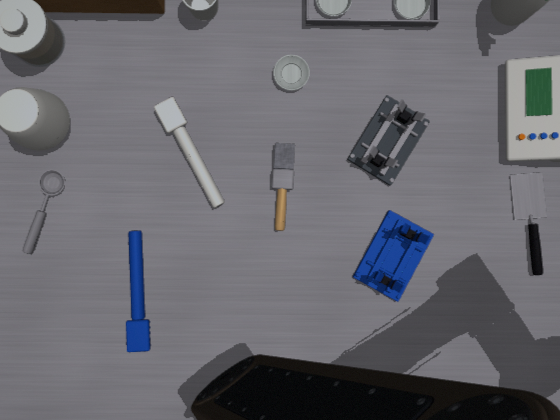

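View pics/scene0.png

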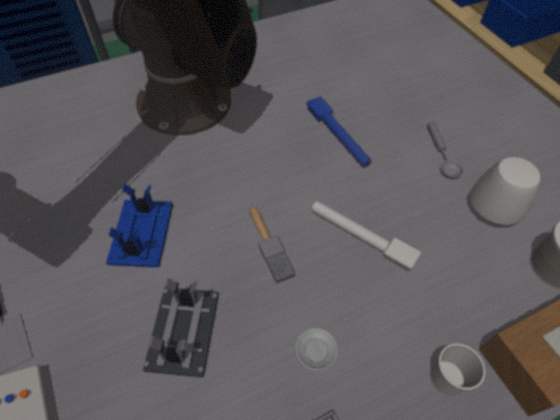

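```bash
python3 - <<'E'
from h import *
out=[]
for n,(x0,y0,x1,y1) in (('top0',(140,80,235,220)),('scene0',(300,190,430,280))):
    c=load(n); f=c['frame'].astype(int)
    m=(f.min(2)>150).astype(np.uint8); k=np.zeros_like(m); k[y0:y1,x0:x1]=m[y0:y1,x0:x1]
    cs,_=cv2.findContours(k,cv2.RETR_EXTERNAL,cv2.CHAIN_APPROX_NONE); ct=max(cs,key=cv2.contourArea)
    k[:]=0; cv2.drawContours(k,[ct],-1,1,-1)
    v,u=np.nonzero(k); P=np.array([ray(c,a,b,.013)[:2] for a,b in zip(u,v)])
    (vx,vy,_,_)=cv2.fitLine(P.astype(np.float32),cv2.DIST_HUBER,0,.01,.01).ravel(); d=np.array([vx,vy])
    if d[0]<0:d=-d
    s=P@d; w=np.array([-d[1],d[0]])
    # handle: first 85% from butt end
    h=P[(s>s.min()+.01)&(s<s.min()+.155)]
    l=cv2.fitLine(h.astype(np.float32),cv2.DIST_L2,0,.01,.01).ravel(); d=l[:2]*np.sign(l[0]); s=P@d;w=np.array([-d[1],d[0]])
    off=np.median(h@w)
    print(n,'len',np.ptp(s),'width',len(h)and np.percentile(h@w,98)-np.percentile(h@w,2),'butt',s.min()*d+off*w,'mid',(s.min()+.085)*d+off*w,'ang',np.degrees(np.arctan2(d[1],d[0])))
    # width profile
    print([round(float(np.ptp(P[(s>s.min()+a)&(s<=s.min()+a+.01)]@w)),3) for a in np.arange(0,.24,.01) if ((s>s.min()+a)&(s<=s.min()+a+.01)).any()])
a=cv2.resize(load('top0')['frame'][85:195,335:445,::-1],None,fx=5,fy=5,interpolation=cv2.INTER_CUBIC)
cv2.imwrite('pics/cliptop.png',cv2.convertScaleAbs(a,alpha=1.8))
a=cv2.resize(load('scene0')['frame'][270:385,130:235,::-1],None,fx=5,fy=5,interpolation=cv2.INTER_CUBIC)
cv2.imwrite('pics/clipsc.png',cv2.convertScaleAbs(a,alpha=1.8))
E
```

```text
top0 len 0.16813600515652533 width 0.0166043254558534 butt [0.43352815 0.13488604] mid [0.50838303 0.17515695] ang 28.279648
[0.017, 0.017, 0.017, 0.017, 0.017, 0.017, 0.017, 0.017, 0.017, 0.017, 0.017, 0.017, 0.016, 0.017, 0.017, 0.016, 0.016]
scene0 len 0.05130958315691758 width 0.034096123581959764 butt [0.5767244  0.22620239] mid [0.6550746  0.25916062] ang 22.81419
[0.035, 0.037, 0.034, 0.036, 0.035, 0.018]
```

View pics/cliptop.png

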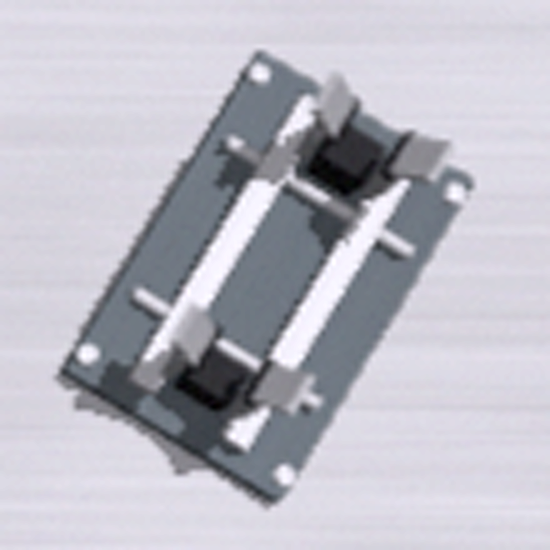

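View pics/clipsc.png

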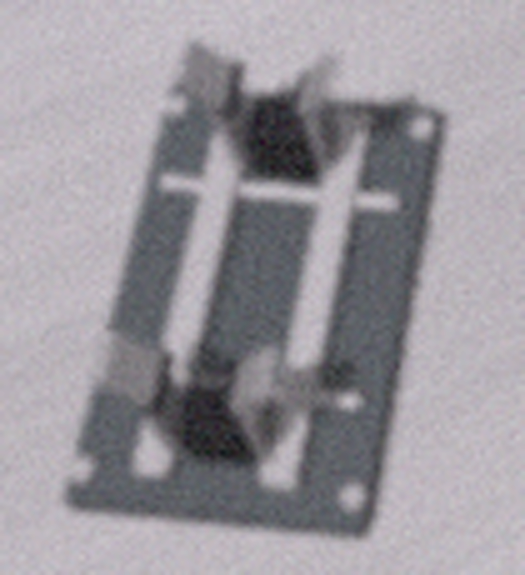

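```bash
python3 - <<'E'
from h import *
for n,(x0,y0,x1,y1) in (('top0',(140,80,235,220)),('scene0',(300,190,430,280))):
    c=load(n); f=c['frame'].astype(int)
    roi=f[y0:y1,x0:x1].min(2); print(n,'table',np.median(roi),np.percentile(roi,[5,85,90,95]))
    t=np.median(roi)+25; k=np.zeros(f.shape[:2],np.uint8); k[y0:y1,x0:x1]=roi>t
    ct=max(cv2.findContours(k,cv2.RETR_EXTERNAL,cv2.CHAIN_APPROX_NONE)[0],key=cv2.contourArea)
    k[:]=0; cv2.drawContours(k,[ct],-1,1,-1)
    v,u=np.nonzero(k); P=np.array([ray(c,a,b,.013)[:2] for a,b in zip(u,v)])
    # axis toward head: distance-transform-free: iterate
    d=cv2.fitLine(P.astype(np.float32),cv2.DIST_L2,0,.01,.01).ravel()[:2]; d=d*np.sign(d[0])
    for _ in range(4):
        s=P@d; h=P[(s>s.min()+.015)&(s<s.min()+.15)]
        d=cv2.fitLine(h.astype(np.float32),cv2.DIST_L2,0,.01,.01).ravel()[:2]; d=d*np.sign(d[0])
    w=np.array([-d[1],d[0]]); s=P@d; off=np.mean(h@w)
    print('len',np.ptp(s),'butt',s.min()*d+off*w,'mid',(s.min()+.085)*d+off*w,'ang',np.degrees(np.arctan2(d[1],d[0])))
    print([round(float(np.ptp(P[(s>s.min()+a)&(s<=s.min()+a+.01)]@w)),3) for a in np.arange(0,np.ptp(s)-.01,.01)])
def pt(c,x,y,o,z): return ray(c,(x+.5)/5-.5+o[0],(y+.5)/5-.5+o[1],z)[:2]
t=load('top0');s=load('scene0')
T=[pt(t,*p,(335,85),.012) for p in((259,73),(456,191),(286,474),(88,354))]
S=[pt(s,*p,(130,270),.012) for p in((353,497),(423,126),(82,468))]
S=[ *S ]
print(np.round(T,4),np.mean(T,0)); print(np.round(S,4))
print('edges',[np.linalg.norm(T[i]-T[(i+1)%4]) for i in range(4)])
e=(T[0]-T[3])+(T[1]-T[2]); print('ang',np.degrees(np.arctan2(e[1],e[0])))
sd=[pt(t,*p,(335,85),.042) for p in((347,163),(212,380))]; print('saddles',sd,np.mean(sd,0),np.linalg.norm(sd[0]-sd[1]))
E
```

```text
top0 table 120.0 [115. 124. 154. 177.]
len 0.16824128070480654 butt [0.43344492 0.13483711] mid [0.50823335 0.1752313 ] ang 28.37405
[0.018, 0.018, 0.018, 0.018, 0.017, 0.018, 0.018, 0.017, 0.018, 0.018, 0.017, 0.017, 0.017, 0.017, 0.017, 0.017]
scene0 table 103.0 [ 98. 109. 137. 152.]
len 0.23130385675859783 butt [0.42484294 0.13556706] mid [0.49969825 0.17583718] ang 28.279045
[0.02, 0.02, 0.021, 0.02, 0.021, 0.021, 0.021, 0.021, 0.021, 0.02, 0.02, 0.02, 0.021, 0.021, 0.021, 0.022, 0.02, 0.042, 0.042, 0.043, 0.043, 0.042, 0.042]
[[ 0.6427 -0.1926]
 [ 0.5967 -0.2703]
 [ 0.4845 -0.2031]
 [ 0.5308 -0.1254]] [ 0.56367346 -0.19784588]
[[ 0.6391 -0.1914]
 [ 0.5266 -0.1233]
 [ 0.5917 -0.2683]]
edges [np.float64(0.0902662913132964), np.float64(0.1308101915037948), np.float64(0.09051192201608482), np.float64(0.13045965817893806)]
ang -30.933045736596945
saddles [array([ 0.60122379, -0.22002206]), array([ 0.51743607, -0.16835715])] [ 0.55932993 -0.19418961] 0.09843599742750057
```

Emit:
servo_tool(plan=[{"tx": 2.9, "ty": 5, "tz": 0, "roll": 1}, {"tx": 5.8, "ty": 10, "tz": 0, "roll": 2}, {"tx": 8.7, "ty": 15, "tz": 0, "roll": 3}, {"tx": 11.6, "ty": 20, "tz": 0, "roll": 4}, {"tx": 14.5, "ty": 25, "tz": 0, "roll": 5}, {"tx": 17.4, "ty": 30, "tz": 0, "roll": 6}, {"tx": 20, "ty": 35, "tz": 0, "roll": 7}, {"tx": 22.5, "ty": 40.5, "tz": 0, "roll": 8}, {"tx": 25, "ty": 46, "tz": 0, "roll": 9}, {"tx": 27, "ty": 51.5, "tz": 0, "roll": 10.3}], gripper=6, squeeze=40)

```text
clock: 1.35
tcp_pos: [0.4788, -0.125, 0.2265]
ee_rot: [-0.0, -0.245, 0.97, 0.0]
wrist_force: [1.3, 0.0, 0.0]
width: 0.686
grip_force: 0.0
```

Emit:
servo_tool(plan=[{"tx": 1, "ty": 5.5, "tz": 0, "roll": 0}, {"tx": 2, "ty": 11, "tz": 0, "roll": 0}, {"tx": 2.5, "ty": 16.5, "tz": -1, "roll": 0}, {"tx": 3, "ty": 22, "tz": -3, "roll": 0}, {"tx": 3, "ty": 27, "tz": -5, "roll": 0}, {"tx": 3, "ty": 30.2, "tz": -7, "roll": 0}, {"tx": 3, "ty": 30.2, "tz": -9, "roll": 0}, {"tx": 3, "ty": 30.2, "tz": -11, "roll": 0}, {"tx": 3, "ty": 30.2, "tz": -12, "roll": 0}, {"tx": 3, "ty": 30.2, "tz": -12, "roll": 0}])

```text
clock: 2.6
tcp_pos: [0.508, 0.1746, 0.1061]
ee_rot: [-0.001, -0.244, 0.97, -0.0]
wrist_force: [0.4, 0.6, -0.2]
width: 0.688
grip_force: 0.0
```

```bash
python3 - <<'E'
from h import *
o=arm.observe(); print(o['clock'],o['tcp_pos'],o['ee_rot'],o['width'])
c=snap('scene','s1'); print(proj(c,o['tcp_pos']),proj(c,[.508,.175,.013]))
cv2.imwrite('pics/s1c.png',cv2.resize(c['frame'][120:300,260:460,::-1],None,fx=3,fy=3))
E
```

```text
2.6 [0.50804763 0.17462649 0.10605574] [-6.48017445e-04 -2.44223677e-01  9.69718657e-01 -3.20287304e-04] 0.6875845195872169
[357.83472127 199.76309138] [350.39934787 227.26414183]
```

View pics/s1c.png

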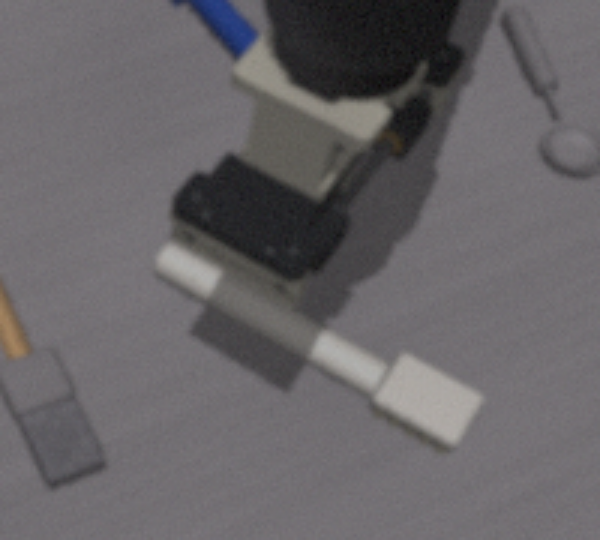

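Emit:
servo_tool(plan=[{"tx": 0, "ty": 0, "tz": -3, "roll": 0}, {"tx": 0, "ty": 0, "tz": -6, "roll": 0}, {"tx": 0, "ty": 0, "tz": -8, "roll": 0}, {"tx": 0, "ty": 0, "tz": -9, "roll": 0}, {"tx": 0, "ty": 0, "tz": -9.6, "roll": 0}, {"tx": 0, "ty": 0, "tz": -10, "roll": 0}, {"tx": 0, "ty": 0, "tz": -10.1, "roll": 0}, {"tx": 0, "ty": 0, "tz": -10.1, "roll": 0}, {"tx": 0, "ty": 0, "tz": -10.1, "roll": 0}, {"tx": 0, "ty": 0, "tz": -10.1, "roll": 0}])

```text
clock: 3.9
tcp_pos: [0.5084, 0.175, 0.0057]
ee_rot: [0.0, -0.244, 0.97, 0.0]
wrist_force: [0.4, -0.0, -0.2]
width: 0.683
grip_force: 0.0
```

Emit:
servo_tool(plan=[{"tx": 0, "ty": 0, "tz": 0, "roll": 0}, {"tx": 0, "ty": 0, "tz": 0, "roll": 0}, {"tx": 0, "ty": 0, "tz": 0, "roll": 0}, {"tx": 0, "ty": 0, "tz": 0, "roll": 0}, {"tx": 0, "ty": 0, "tz": 0, "roll": 0}, {"tx": 0, "ty": 0, "tz": 0, "roll": 0}, {"tx": 0, "ty": 0, "tz": 0, "roll": 0}, {"tx": 0, "ty": 0, "tz": 0, "roll": 0}, {"tx": 0, "ty": 0, "tz": 0, "roll": 0}, {"tx": 0, "ty": 0, "tz": 0, "roll": 0}], gripper=0, squeeze=45)

```text
clock: 5.15
tcp_pos: [0.5083, 0.175, 0.0056]
ee_rot: [-0.0, -0.244, 0.97, 0.0]
wrist_force: [-1.1, 1.1, 0.5]
width: 0.284
grip_force: 44.7
```

Emit:
servo_tool(plan=[{"tx": 0, "ty": 0, "tz": 3, "roll": 0}, {"tx": 0, "ty": 0, "tz": 7, "roll": 0}, {"tx": 0, "ty": -2, "tz": 11, "roll": -3}, {"tx": 0.5, "ty": -5, "tz": 14, "roll": -9}, {"tx": 1, "ty": -9, "tz": 16, "roll": -16}, {"tx": 1.7, "ty": -14, "tz": 16, "roll": -24}, {"tx": 2.5, "ty": -19, "tz": 16, "roll": -32}, {"tx": 3.2, "ty": -24, "tz": 16, "roll": -40}, {"tx": 4, "ty": -29, "tz": 16, "roll": -48}, {"tx": 4.7, "ty": -33.5, "tz": 16, "roll": -55}])

```text
clock: 6.4
tcp_pos: [0.5552, -0.1619, 0.1654]
ee_rot: [-0.0, 0.233, 0.972, -0.0]
wrist_force: [1.3, 0.2, -1.0]
width: 0.286
grip_force: 44.8
```

Emit:
servo_tool(plan=[{"tx": 0.4, "ty": -2.5, "tz": 0, "roll": -3}, {"tx": 0.6, "ty": -3.7, "tz": 0, "roll": -4.2}, {"tx": 0.6, "ty": -3.7, "tz": -2, "roll": -4.2}, {"tx": 0.6, "ty": -3.7, "tz": -3, "roll": -4.2}, {"tx": 0.6, "ty": -3.7, "tz": -4, "roll": -4.2}, {"tx": 0.6, "ty": -3.7, "tz": -4, "roll": -4.2}, {"tx": 0.6, "ty": -3.7, "tz": -4, "roll": -4.2}, {"tx": 0.6, "ty": -3.7, "tz": -4, "roll": -4.2}, {"tx": 0.6, "ty": -3.7, "tz": -4, "roll": -4.2}, {"tx": 0.6, "ty": -3.7, "tz": -4, "roll": -4.2}])

```text
clock: 7.65
tcp_pos: [0.5614, -0.197, 0.1258]
ee_rot: [0.0, 0.267, 0.964, 0.0]
wrist_force: [0.2, 0.1, -1.3]
width: 0.29
grip_force: 44.7
```

```bash
python3 - <<'E'
from h import *
o=arm.observe(); print(o['clock'],o['tcp_pos'],o['ee_rot'],o['width'],o['wrist_force'],o['wrist_torque'])
c=snap('scene','s2'); print(proj(c,o['tcp_pos']))
cv2.imwrite('pics/s2c.png',cv2.resize(c['frame'][220:420,60:330,::-1],None,fx=2.9,fy=2.9,interpolation=cv2.INTER_CUBIC))
c=snap('top','t2')
E
```

```text
7.65 [ 0.56138286 -0.19703357  0.12575558] [1.49185780e-04 2.66592330e-01 9.63809372e-01 4.67198827e-05] 0.28968563108948675 [ 0.18136284  0.05231716 -1.27009674] [-0.07454318  0.0161075   0.03577087]
[169.03674288 302.21431832]
```

View pics/s2c.png

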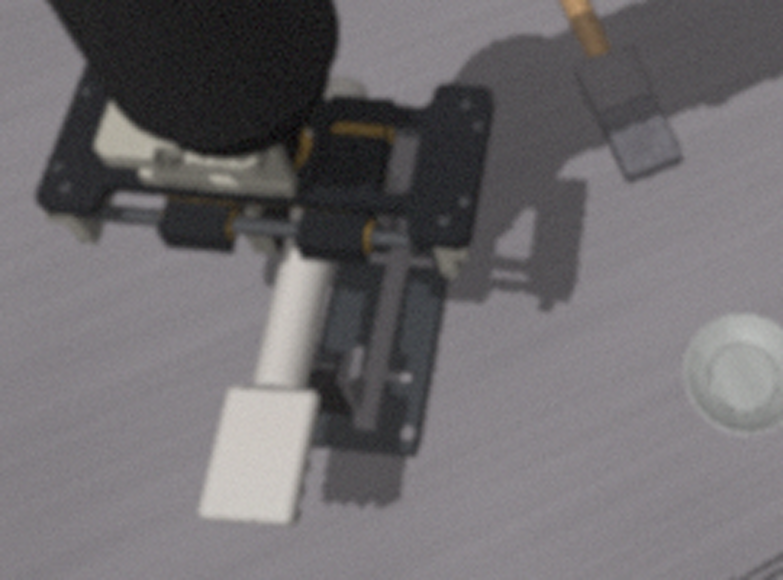

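```bash
python3 - <<'E'
from h import *
c=load('s2'); a=np.radians(-30.9); d=np.array([np.cos(a),np.sin(a)]);w=np.array([-d[1],d[0]]); T=np.array([.5614,-.197])
def q(x,y,z): 
    p=ray(c,(x+.5)/2.9-.5+60,(y+.5)/2.9-.5+220,z)[:2]-T; return np.round([p@d,p@w],4)
for z in(.133,.146):
    print(z,[q(*p,z) for p in((238,387),(319,395),(295,522),(201,516))], 'handle',[q(*p,z) for p in((257,382),(302,388),(283,262),(328,270))])
E
```

```text
0.133 [array([ 0.0809, -0.0185]), array([0.0812, 0.021 ]), array([0.1385, 0.0231]), array([ 0.1398, -0.0199])] handle [array([ 0.0778, -0.0101]), array([0.0786, 0.0121]), array([ 0.0166, -0.0124]), array([0.0187, 0.0112])]
0.146 [array([ 0.0846, -0.0144]), array([0.0848, 0.0243]), array([0.1409, 0.0264]), array([ 0.1422, -0.0158])] handle [array([ 0.0815, -0.0061]), array([0.0823, 0.0156]), array([ 0.0216, -0.0085]), array([0.0237, 0.0147])]
```

Emit:
servo_tool(plan=[{"tx": 0, "ty": 0, "tz": -1, "roll": 0}, {"tx": 0, "ty": 0, "tz": -2, "roll": 0}, {"tx": 0, "ty": 0, "tz": -2.6, "roll": 0}, {"tx": 0, "ty": 0, "tz": -3.2, "roll": 0}, {"tx": 0, "ty": 0, "tz": -3.7, "roll": 0}, {"tx": 0, "ty": 0, "tz": -4.2, "roll": 0}, {"tx": 0, "ty": 0, "tz": -4.6, "roll": 0}, {"tx": 0, "ty": 0, "tz": -5, "roll": 0}, {"tx": 0, "ty": 0, "tz": -5, "roll": 0}, {"tx": 0, "ty": 0, "tz": -5, "roll": 0}], squeeze=60)

```text
clock: 9.0
tcp_pos: [0.5615, -0.197, 0.0757]
ee_rot: [0.0, 0.267, 0.964, 0.0]
wrist_force: [-0.0, 0.4, -0.8]
width: 0.282
grip_force: 59.7
```

Emit:
servo_tool(plan=[{"tx": 0, "ty": 0, "tz": -0.3, "roll": 0}, {"tx": 0, "ty": 0, "tz": -0.6, "roll": 0}, {"tx": 0, "ty": 0, "tz": -0.8, "roll": 0}, {"tx": 0, "ty": 0, "tz": -1, "roll": 0}, {"tx": 0, "ty": 0, "tz": -1.2, "roll": 0}, {"tx": 0, "ty": 0, "tz": -1.4, "roll": 0}, {"tx": 0, "ty": 0, "tz": -1.6, "roll": 0}, {"tx": 0, "ty": 0, "tz": -1.6, "roll": 0}, {"tx": 0, "ty": 0, "tz": -1.6, "roll": 0}, {"tx": 0, "ty": 0, "tz": -1.6, "roll": 0}])

```text
clock: 10.25
tcp_pos: [0.5622, -0.1972, 0.0599]
ee_rot: [0.001, 0.267, 0.964, 0.0]
wrist_force: [2.8, -2.5, 2.6]
width: 0.282
grip_force: 59.7
```

Emit:
servo_tool(plan=[{"tx": 0, "ty": 0, "tz": -0.2, "roll": 0}, {"tx": 0, "ty": 0, "tz": -0.4, "roll": 0}, {"tx": 0, "ty": 0, "tz": -0.6, "roll": 0}, {"tx": 0, "ty": 0, "tz": -0.7, "roll": 0}, {"tx": 0, "ty": 0, "tz": -0.8, "roll": 0}, {"tx": 0, "ty": 0, "tz": -0.9, "roll": 0}, {"tx": 0, "ty": 0, "tz": -1, "roll": 0}, {"tx": 0, "ty": 0, "tz": -1, "roll": 0}, {"tx": 0, "ty": 0, "tz": -1, "roll": 0}, {"tx": 0, "ty": 0, "tz": -1, "roll": 0}])

```text
clock: 11.5
tcp_pos: [0.5611, -0.1969, 0.0493]
ee_rot: [-0.0, 0.267, 0.964, 0.0]
wrist_force: [0.7, 2.8, -6.5]
width: 0.281
grip_force: 59.7
```

Emit:
servo_tool(plan=[{"tx": 0, "ty": 0, "tz": -0.05, "roll": 0}, {"tx": 0, "ty": 0, "tz": -0.1, "roll": 0}, {"tx": 0, "ty": 0, "tz": -0.15, "roll": 0}, {"tx": 0, "ty": 0, "tz": -0.2, "roll": 0}, {"tx": 0, "ty": 0, "tz": -0.2, "roll": 0}, {"tx": 0, "ty": 0, "tz": -0.2, "roll": 0}, {"tx": 0, "ty": 0, "tz": -0.2, "roll": 0}, {"tx": 0, "ty": 0, "tz": -0.2, "roll": 0}, {"tx": 0, "ty": 0, "tz": -0.2, "roll": 0}, {"tx": 0, "ty": 0, "tz": -0.2, "roll": 0}])

```text
clock: 12.75
tcp_pos: [0.5617, -0.1971, 0.0478]
ee_rot: [0.0, 0.266, 0.964, 0.0]
wrist_force: [2.7, 2.4, 2.0]
width: 0.279
grip_force: 59.7
```

Emit:
servo_tool(plan=[{"tx": 0, "ty": 0, "tz": -0.05, "roll": 0}, {"tx": 0, "ty": 0, "tz": -0.1, "roll": 0}, {"tx": 0, "ty": 0, "tz": -0.1, "roll": 0}, {"tx": 0, "ty": 0, "tz": -0.1, "roll": 0}, {"tx": 0, "ty": 0, "tz": -0.1, "roll": 0}, {"tx": 0, "ty": 0, "tz": -0.1, "roll": 0}, {"tx": 0, "ty": 0, "tz": -0.1, "roll": 0}, {"tx": 0, "ty": 0, "tz": -0.1, "roll": 0}, {"tx": 0, "ty": 0, "tz": -0.1, "roll": 0}, {"tx": 0, "ty": 0, "tz": -0.1, "roll": 0}])

```text
clock: 14.0
tcp_pos: [0.5617, -0.1971, 0.0474]
ee_rot: [0.0, 0.266, 0.964, -0.0]
wrist_force: [0.2, 4.3, 7.8]
width: 0.285
grip_force: 59.7
```

Emit:
servo_tool(plan=[{"tx": 0, "ty": 0, "tz": 0, "roll": 0}, {"tx": 0, "ty": 0, "tz": 0, "roll": 0}, {"tx": 0, "ty": 0, "tz": 0, "roll": 0}, {"tx": 0, "ty": 0, "tz": 0, "roll": 0}, {"tx": 0, "ty": 0, "tz": 0, "roll": 0}, {"tx": 0, "ty": 0, "tz": 0, "roll": 0}, {"tx": 0, "ty": 0, "tz": 0, "roll": 0}, {"tx": 0, "ty": 0, "tz": 0, "roll": 0}, {"tx": 0, "ty": 0, "tz": 0, "roll": 0}, {"tx": 0, "ty": 0, "tz": 0, "roll": 0}], gripper=5)

```text
clock: 15.25
tcp_pos: [0.5613, -0.197, 0.0466]
ee_rot: [0.0, 0.267, 0.964, 0.0]
wrist_force: [0.9, 0.1, -0.6]
width: 0.571
grip_force: 0.0
```

Emit:
servo_tool(plan=[{"tx": 0, "ty": 0, "tz": 1, "roll": 0}, {"tx": 0, "ty": 0, "tz": 3, "roll": 0}, {"tx": 0, "ty": 0, "tz": 7, "roll": 0}, {"tx": 0, "ty": 0, "tz": 12, "roll": 0}, {"tx": 0, "ty": 0, "tz": 16, "roll": 0}, {"tx": -1, "ty": 5, "tz": 16, "roll": 0}, {"tx": -3, "ty": 10, "tz": 16, "roll": 0}, {"tx": -5, "ty": 15, "tz": 16, "roll": 0}, {"tx": -7, "ty": 20, "tz": 16, "roll": 0}, {"tx": -9, "ty": 25, "tz": 16, "roll": 0}])

```text
clock: 16.5
tcp_pos: [0.4706, 0.0544, 0.2075]
ee_rot: [0.001, 0.267, 0.964, 0.0]
wrist_force: [0.8, 1.1, 0.3]
width: 0.571
grip_force: 0.0
```

```bash
python3 - <<'E'
from h import *
c=snap('scene','s3');t=snap('top','t3')
a=cv2.resize(c['frame'][240:420,100:260,::-1],(480,540),interpolation=cv2.INTER_CUBIC)
b=cv2.resize(t['frame'][60:195,335:415+20,::-1],None,fx=3,fy=4,interpolation=cv2.INTER_CUBIC)
cv2.imwrite('pics/end.png',np.hstack([a,b]))
E
```

```text
(no output)
```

View pics/end.png

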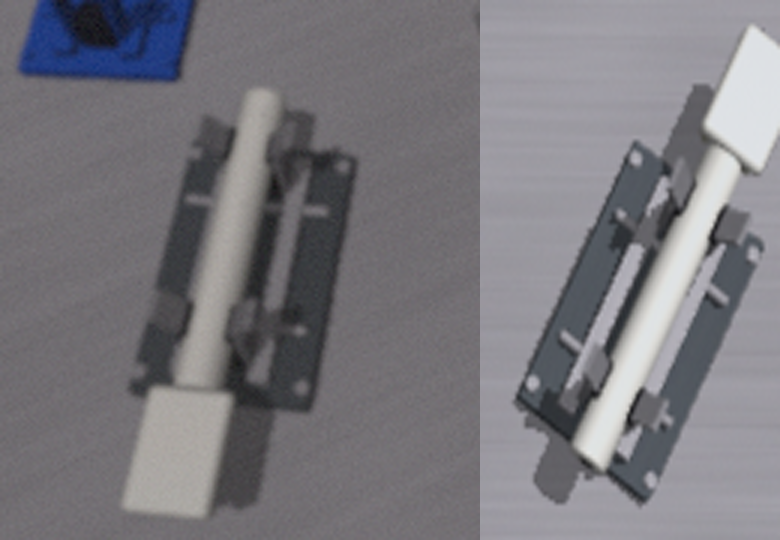

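```bash
python3 - <<'E'
from h import *
c=load('t3'); a=np.radians(-30.9); d=np.array([np.cos(a),np.sin(a)]);w=np.array([-d[1],d[0]])
q=lambda x,y,z:(lambda p:np.round([p@d,p@w],4))(ray(c,(x-480)/3+335,y/4+60,z)[:2]-np.array([.5637,-.1978]))
print(q(590,464,.06),q(724,152,.06))
# jaw flare centres
print([q(*p,.08) for p in((683,185),(735,225),(597,363),(650,408))])
E
```

```text
[-0.0884 -0.003 ] [0.0816 0.0009]
[array([0.0484, 0.0166]), array([ 0.0492, -0.0202]), array([-0.0499,  0.0194]), array([-0.0507, -0.0189])]
```

```bash
python3 -c "
from workcell import arm
print(arm.job_done())"
```

```text
the job is handed in; nothing more can be done
None
```

The white brush is snapped into the grey spring clip and down on the saddles, with its handle's middle about 3 mm from midway between the jaws. I let go of it, moved the arm clear and handed the job in at about 17 s; no verdict came back.

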